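# Wedge the rocking amplifier steady

## Robot

A 6-joint arm with a two-finger parallel gripper is mounted at the origin on a cart in front of the work surface, level with it; the furniture and walls round the work are solid. World frame = base frame: x ahead of the robot, y to its left, z up, the work surface at z = 0. Lengths are in m, angles in rad, forces in N, time in s.
With the tool pointing down it reaches from about 0.375 to 0.9 m from the base axis. Payload 3.1 kg.
Tool frame: the origin (TCP) lies midway between the tips of the shut fingers; the grasp point (between the pads) lies 19 mm behind it; z points along the fingers, y is the line along which they close (so a half turn about z gives the same grasp; the last joint's range is limited). The gripper opens to 85 mm and grips with 20 to 120 N. Pads are 22 mm wide; open, the fingers measure 114 mm over their backs; the gripper's body (76 mm by 85 mm) begins 54 mm behind the grasp point. The pads swing forward as they close: fully open they stand 13 mm farther back than shut.
Start: joints at [-1.433, 0.527, 1.433, -0, 1.181, -0.178], TCP at [0.195, -0.594, 0.209] pointing down, gripper open.
Joint ranges: [-3.08, 3.08], [-0.75, 2.2], [0.22, 2.44], [-1.43, 4.57], [0, 2.65], [-2.85, 2.85]. Speed limits (rad/s): [2.79, 2.79, 3.14, 3.14, 3.14, 3.14].

## Interface

Orientations are given as a unit quaternion [x, y, z, w].
In Python, from station import manip gives the robot as it stands.
- The arm moves only by the tool step_arm, never from a script. Its argument "targets" is text: rows parted by semicolons, each of 4 numbers parted by spaces: the shift along the tool's x, y, z in mm, then the turn about the tool's z in degrees. A call has 1 to 12 rows; each row is the pose to reach, as a shift and turn from the pose commanded when the call began, along the tool's axes at that moment; what a row does not reach only later rows make up. A row lasts 1/10 s, in which the tool goes at most 50 mm and 8.59 degrees, less where a joint would pass 70% of its speed; a pose out of reach is approached as far as the arm can. A call with a gripper value outside its range is refused whole. "gripper" is the closure, from 0 (fully open) to 1 (shut), set as the call begins (left out, the last holds). The fingers move at their own pace and stop on an object; "squeeze" is the grip in N (left out, the last holds). Time passes only in rows, so rows that repeat a pose let the fingers close. It gives the time, the measured TCP pose, the force, the opening and the grip force at its end, in the units of the state.
- manip.sense(): the state, without advancing time (a new reading comes with each control period).
- manip.snapshot(name): name is "scene" or "top"; returns the picture (384x512x3 uint8, red, green, blue); there is no depth.
- manip.get_calibration(name): a dict with "fov_y" (degrees; the focal length in pixels is half the picture's height over the tangent of half this angle, whatever the lens; pixels are square), "cx", "cy" (the principal point, pixels), "k1" (the pictures are not rectified: a ray, as slopes to the right and down, at radius r is drawn at 1 + k1 r^2 times it, then the intrinsics apply), "extrinsics" (4x4, takes a point from camera to world coordinates). Camera axes: x right, y down, z forward; pixel columns grow to the right and rows downward; lengths in m; the calibration is good to about 2 mm. A picture is of the moment at which its call begins. get_calibration takes no time and is no camera call.
- manip.sign_off(): hands the job in; it is judged then, once.
Trained networks look in the newest picture that a camera, given by its name, has taken for a name from the list of things; names that differ only in an ending like _2 or _b are one class to them, and where a whole thing is asked for, a point or a joint stands for the part that bears it (a point fixed in the world has none). Each returns a list of dicts, best first, with "p" (0 to 1); they miss things now and then, are a little off and sometimes report something else, mostly with a low value. They report only what shows in the picture. A call takes as long as a camera call. They do not tell look-alikes from the thing itself.
- manip.recognise(camera, query): "position" ([column, row] in pixels, amid what is visible of it).
- manip.masks_of(camera, query): "pixels" (384x512 bool, what is visible of it) and "position" ([column, row] in pixels, amid what is visible of it).
- manip.mark_of(camera, query): "position" ([column, row] in pixels: a listed point, or the origin of a listed thing).
The state is a dict: "t": time; "q": joint angles; "qd": joint speeds; "tau": joint torques, N m; "tcp_pos": TCP position; "tool_rot": TCP orientation; "force": force on the tool from outside, world axes, zero at the start; "ft_torque": the same for the moment, N m; "finger_gap": opening from 0.0 (shut) to 1.0 (fully open); "gripper_force": force on a finger pad.
Only numpy, scipy, OpenCV 4.12 (cv2) and the standard library are available. Lean on these libraries where they do the work, as an engineer would, in place of code of your own. Each camera call takes 0.05 s, during which the arm holds its last target. There are 200 camera calls.

## Task

The grey bench amplifier rocks because the foot under its red-dotted corner is too short. Using fingertips only and picking nothing up, push the orange wedge along the bench, thin edge first, under that foot until the amplifier no longer rocks when you press on the red dot but still stands level; do not shove the amplifier out of place or disturb other things. Finish while holding: end with the fingertips still pressing down on the red dot with about 10 N (never more than 25 N), the amplifier steady on the wedge.

Things in the scene. Friction and masses are not known exactly. Their poses are not given: they have to be found in the camera images.
- amplifier: grey metal bench amplifier, 160 (x) x 210 (y) x 70 mm high with its feet, 2 to 2.8 kg, loose. Origin: bench level under the middle of the case while it stands level; +z up; the black front panel with a green display faces its -x. Case underside 22 mm over the bench. Domed rubber feet, 18 mm across, at x = +-60, y = +-85 mm. Untouched, it rests level on the three good feet
- red_dot (a point): centre of the flat red dot, 20 mm across, on the amplifier's top at (-52, +75, 70) mm in its frame, nearly above the short foot: press here. While it rocks, 2 to 4 N here tips the corner down until the short foot meets the bench or the wedge
- foot_spot (a point): point at (-60, +85, 0) mm in the amplifier's frame: below the middle of the short foot, at bench level while the amplifier is level; moves with the case. The short foot itself ends 5 to 10 mm higher (differs from start to start, not given)
- wedge: orange plastic wedge, 110 (x) x 50 (y) mm, about 60 g, flat on the bench. Origin: centre of its underside. +x points to the thin edge (at +55 mm, 2 mm high); the top rises evenly to 18 mm at the heel (-55 mm). Starts on the amplifier's left, thin edge towards the short foot, along the amplifier's -y within 0.12 rad
- wedge_heel (a point): centre of the wedge's upright heel face, 9 mm above its underside. Sliding the wedge freely takes about 0.5 N; once it takes up the corner's weight the push rises to 3 N and more, and pushing on would lift the corner. It stays where it is left
- wedge_tip (a point): middle of the wedge's thin edge, 1 mm above its underside; at the start 30 to 80 mm short of the middle of the short foot and up to about 20 mm to the side
- notebook: dark notebook, 149 x 106 x 12 mm, bystander; origin centre of its underside
- ipa_bottle: white squeeze bottle with red nozzle, 53 mm across, 155 mm high, bystander; origin centre of its underside
- kapton_roll: roll of amber tape lying flat, 66 mm across, 13 mm high, bystander; origin centre of its underside
- specimen_jar: white screw-top jar, 47 mm across, 50 mm high, bystander; origin centre of its underside
- torque_wrench: small wrench with red sleeve, 21 x 146 x 21 mm, bystander; origin centre of its underside
- loupe: black loupe, 33 mm across, 29 mm high, bystander; origin centre of its underside
There are look-alikes about, which are no part of the job. Leave any brown look-alike of the wedge alone.

How it is judged:
At the end, for the whole second after the job is handed in: In the last second the fingers press the amplifier with over 5 N within 35 mm of the red dot; it stays at rest, level within 0.018 rad, its short foot carried by the untouched wedge (over 1.5 N), and under 15 mm from where it stood (contact force between the fingers and amplifier above 5 N and horizontal distance between the grasp point and red_dot below 0.035 m and height (world z) of the grasp point above 0.07 m and angle between amplifier's own z axis and vertical below 0.018 rad and angular speed of amplifier below 0.05 rad/s and contact force between wedge and amplifier above 1.5 N and x of foot_spot in the frame of wedge between -0.05 and 0.055 m and y of foot_spot in the frame of wedge between -0.026 and 0.026 m and distance of amplifier from where it was at the start of the episode below 0.015 m and contact force between the fingers and wedge below 0.2 N); the arm keeps its last pose, push and grip.
It fails at once if the wedge was picked up or tipped over (height (world z) of wedge above 0.006 m or angle between wedge's own z axis and vertical above 0.3 rad).
It fails at once if the amplifier was lifted or tipped far (height (world z) of amplifier above 0.01 m or angle between amplifier's own z axis and vertical above 0.14 rad).
It fails at once if the amplifier was shoved out of its place (distance of amplifier from where it was at the start of the episode above 0.015 m).
It fails at once if the amplifier was pressed too hard (contact force between the fingers and amplifier above 30 N).
It fails at once if a bystander was disturbed (distance of any of notebook, ipa_bottle, kapton_roll, specimen_jar, torque_wrench, loupe from where it was at the start of the episode above 0.02 m).
It also fails if it takes over 51 s, if anything falls off the work surface, if the arm or the gripper's body presses on something with over 40 N, if the wrist force passes 120 N, or if a joint passes its speed limit or range.

## Working session

There is one attempt and no reset: what is moved stays moved. The work goes in short steps, Python scripts to look and compute and a tool call to move; the robot and the scene stay as the last step left them, time stands still between calls to the robot, and variables do not carry over. Pictures are saved under pics/ and viewed, at most 10 in all, crops included, and the job is handed in when it is done.

Besides the shell and the picture viewer there is one more tool, called after ">>>" as name(argument=value, ...) on one line, values as JSON. step_arm: Moves the arm, as the interface text tells. Its arguments: {"type":"object","properties":{"targets":{"type":"string"},"gripper":{"type":"number"},"squeeze":{"type":"number"}},"required":["targets"]}

```bash
mkdir -p pics
cat > h.py <<'E'
import numpy as np, cv2
from station import manip
def ray(cam,px):
    c=manip.get_calibration(cam); f=192/np.tan(np.radians(c['fov_y'])/2)
    d=(np.array(px,float)-[c['cx'],c['cy']])/f; u=d.copy()
    for _ in range(20): u=d/(1+c['k1']*(u@u))
    T=np.array(c['extrinsics']); return T[:3,3],T[:3,:3]@np.r_[u,1]
def at(cam,px,z):
    o,d=ray(cam,px); return o+d*(z-o[2])/d[2]
def proj(cam,P):
    c=manip.get_calibration(cam); f=192/np.tan(np.radians(c['fov_y'])/2)
    T=np.array(c['extrinsics']); p=T[:3,:3].T@(np.array(P)-T[:3,3]); u=p[:2]/p[2]
    return u*(1+c['k1']*(u@u))*f+[c['cx'],c['cy']]
E
python3 - <<'E'
from h import *
np.set_printoptions(precision=4,suppress=True)
for cam in('top','scene'):
    im=manip.snapshot(cam); cv2.imwrite(f'pics/{cam}0.png',im[:,:,::-1])
    print(cam,manip.get_calibration(cam)['extrinsics'])
    for q,z in(('amplifier',0),('red_dot',.07),('foot_spot',0),('wedge',0),('wedge_heel',.009),('wedge_tip',.001),('notebook',0),('ipa_bottle',0),('kapton_roll',0),('specimen_jar',0),('torque_wrench',0),('loupe',0)):
        for r in manip.mark_of(cam,q)[:3]: print(q,round(r['p'],2),np.round(r['position'],1),at(cam,r['position'],z)[:2])
s=manip.sense();print(s)
E
```

```text
top [[-0.014  -0.997   0.0759  0.373 ]
 [-0.9999  0.014  -0.0006  0.0235]
 [-0.0005 -0.0759 -0.9971  1.3861]
 [ 0.      0.      0.      1.    ]]
amplifier 0.61 [316.3 149.7] [ 0.5992 -0.173 ]
red_dot 0.88 [294.8 167.5] [ 0.536  -0.0988]
foot_spot 0.66 [288.4 173.1] [ 0.5276 -0.0852]
foot_spot 0.57 [191.1 236.3] [0.3381 0.2152]
foot_spot 0.44 [274.  178.8] [ 0.5106 -0.0406]
wedge 0.91 [205.1 157.2] [0.5806 0.171 ]
wedge 0.79 [256.3 180.5] [0.5061 0.0139]
wedge_heel 0.62 [191.6 149.8] [0.6028 0.2114]
wedge_heel 0.6 [239.7 185.5] [0.4906 0.0649]
wedge_heel 0.25 [294.5 167.6] [ 0.5433 -0.1035]
wedge_tip 0.66 [222.3 161.3] [0.5669 0.1179]
wedge_tip 0.64 [277.  179.2] [ 0.5091 -0.0497]
notebook 0.82 [131.4 194.2] [0.4693 0.3987]
ipa_bottle 0.6 [133.9 141. ] [0.6347 0.3922]
kapton_roll 0.85 [192.  237.3] [0.335  0.2124]
specimen_jar 0.69 [347.8 217.3] [ 0.3891 -0.2645]
torque_wrench 0.53 [382.6 196.2] [ 0.4523 -0.3738]
loupe 0.57 [290.7 218.8] [ 0.3871 -0.0895]
loupe 0.41 [384.9 194.8] [ 0.4565 -0.3811]
scene [[ 0.6649 -0.3775  0.6445 -0.5317]
 [-0.7469 -0.3496  0.5657 -0.8597]
 [ 0.0118 -0
[... 518 characters left out ...]
ll 0.51 [178.9 209.3] [0.3395 0.2347]
specimen_jar 0.88 [303.2 265.7] [ 0.3861 -0.2694]
torque_wrench 0.58 [346.7 272. ] [ 0.449  -0.3801]
loupe 0.69 [245.5 207. ] [0.5094 0.0729]
loupe 0.42 [257.4 242.4] [ 0.3807 -0.0944]
{'t': 1.3, 'q': array([-1.4325,  0.5275,  1.4327, -0.    ,  1.1814, -0.1785]), 'qd': array([-0.0017,  0.0003, -0.0017, -0.    , -0.0001, -0.0027]), 'tau': array([  0.0005, -44.2319, -17.8418,  -0.0002,   0.0009,  -0.    ]), 'tcp_pos': array([ 0.1947, -0.5939,  0.2086]), 'tool_rot': array([ 0.9875,  0.1577, -0.    ,  0.    ]), 'force': array([ 0.2926, -0.0235, -0.0303]), 'ft_torque': array([ 0.0298, -0.0063, -0.0265]), 'gripper_force': 0.0, 'finger_gap': 1.0006147045170959}
```

View pics/top0.png

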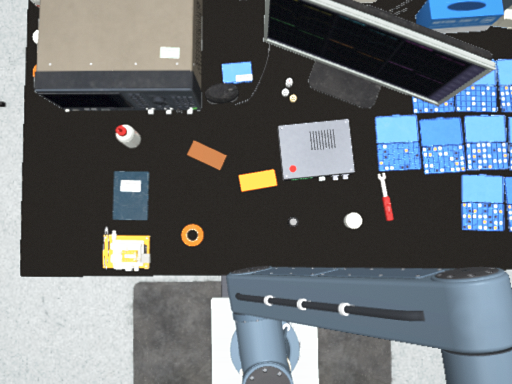

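View pics/scene0.png

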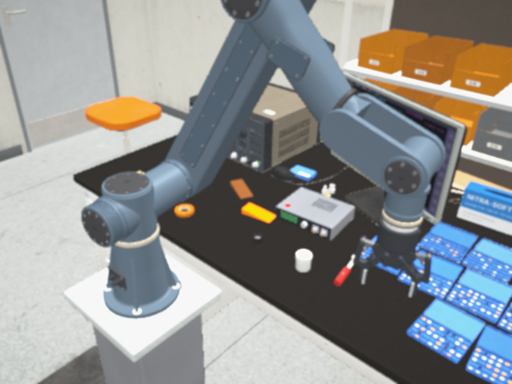

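The top view shows the orange wedge at about (257,180), the amplifier at (316,150) with its red dot at (293,168), and the brown look-alike at (206,155). The scene view agrees: wedge at (258,213), amplifier at (315,212). Next I refine the poses.

Run:
```python
from h import *
np.set_printoptions(precision=4,suppress=True)
im=cv2.imread('pics/top0.png'); hsv=cv2.cvtColor(im,cv2.COLOR_BGR2HSV)
def comp(m,p):
    n,l,s,c=cv2.connectedComponentsWithStats(m.astype(np.uint8)); k=l[p[1],p[0]]; print(k,s[k],c[k]); return l==k
o=comp((hsv[...,0]>8)&(hsv[...,0]<28)&(hsv[...,1]>150)&(hsv[...,2]>150),(257,181))
ys,xs=np.nonzero(o)
P=np.array([at('top',(x,y),.010)[:2] for x,y in zip(xs,ys)],np.float32)
r=cv2.minAreaRect(P); print('wedge rect',r, cv2.boxPoints(r)); print('mean',P.mean(0))
u,s,v=np.linalg.svd(P-P.mean(0),full_matrices=False);print('axis',v[0],'yaw',np.degrees(np.arctan2(*v[0][::-1])))
manip.snapshot('top')
for q in('amplifier',):
    for k in manip.masks_of('top',q)[:1]:
        m=k['pixels'];print(q,k['p'],m.sum())
        ys,xs=np.nonzero(m);P=np.array([at('top',(x,y),.07)[:2] for x,y in zip(xs,ys)],np.float32)
        r=cv2.minAreaRect(P);print(r,cv2.boxPoints(r))
rd=comp(((hsv[...,0]<8)|(hsv[...,0]>172))&(hsv[...,1]>120)&(hsv[...,2]>90),(293,168))
ys,xs=np.nonzero(rd);print('dot',at('top',(xs.mean(),ys.mean()),.07))
ims=cv2.imread('pics/scene0.png');h2=cv2.cvtColor(ims,cv2.COLOR_BGR2HSV)
rd=comp(((h2[...,0]<8)|(h2[...,0]>172))&(h2[...,1]>120)&(h2[...,2]>90),(286,206))
ys,xs=np.nonzero(rd);print('dot',at('scene',(xs.mean(),ys.mean()),.07))
a=cv2.resize(im[110:210,225:365],None,fx=4,fy=4,interpolation=cv2.INTER_CUBIC)
b=cv2.resize(ims[170:250,230:370],None,fx=4,fy=4,interpolation=cv2.INTER_CUBIC)
cv2.imwrite('pics/c.png',np.vstack([a[:280],b]))
```

```text
3 [238 169  40  23 644] [257.323  179.9146]
wedge rect ((0.5069307684898376, 0.01034323126077652), (0.053411900997161865, 0.11342352628707886), 8.714637756347656) [[ 0.4719  0.0624]
 [ 0.4891 -0.0498]
 [ 0.5419 -0.0417]
 [ 0.5247  0.0704]]
mean [0.5069 0.0108]
axis [-0.1489  0.9888] yaw 98.56413
amplifier 0.74 4136Traceback (most recent call last):
  File "<stdin>", line 15, in <module>
  File "h.py", line 9, in at
    o,d=ray(cam,px); return o+d*(z-o[2])/d[2]
        ~~~^^^^^^^^
  File "h.py", line 4, in ray
    c=manip.get_calibration(cam); f=192/np.tan(np.radians(c['fov_y'])/2)
ValueError: time passes only in moves, steps and waits
```

```bash
python3 - <<'E'
import re
s=open('h.py').read().replace("def ray","import functools\n@functools.lru_cache(None)\ndef cal(n): return manip.get_calibration(n)\ndef ray",1)
s=s.replace("c=manip.get_calibration(cam)","c=cal(cam)")
open('h.py','w').write(s)
E
python3 - <<'E'
from h import *
np.set_printoptions(precision=4,suppress=True)
im=cv2.imread('pics/top0.png'); hsv=cv2.cvtColor(im,cv2.COLOR_BGR2HSV)
def comp(m,p):
    n,l,s,c=cv2.connectedComponentsWithStats(m.astype(np.uint8)); k=l[p[1],p[0]]; print(k,s[k],c[k]); return l==k
manip.snapshot('top')
m=manip.masks_of('top','amplifier')[0]['pixels']
ys,xs=np.nonzero(m);P=np.array([at('top',(x,y),.07)[:2] for x,y in zip(xs,ys)],np.float32)
r=cv2.minAreaRect(P);print(r,cv2.boxPoints(r))
rd=comp(((hsv[...,0]<8)|(hsv[...,0]>172))&(hsv[...,1]>120)&(hsv[...,2]>90),(293,168))
ys,xs=np.nonzero(rd);print('dot',at('top',(xs.mean(),ys.mean()),.07))
ims=cv2.imread('pics/scene0.png');h2=cv2.cvtColor(ims,cv2.COLOR_BGR2HSV)
rd=comp(((h2[...,0]<8)|(h2[...,0]>172))&(h2[...,1]>120)&(h2[...,2]>90),(286,206))
ys,xs=np.nonzero(rd);print('dot',at('scene',(xs.mean(),ys.mean()),.07))
a=cv2.resize(im[115:205,225:365],None,fx=4,fy=4,interpolation=cv2.INTER_CUBIC)
b=cv2.resize(ims[180:239,230:370],None,fx=4,fy=4,interpolation=cv2.INTER_CUBIC)
cv2.imwrite('pics/c.png',np.vstack([a,b]))
E
```

```text
((0.583669126033783, -0.16069115698337555), (0.17537707090377808, 0.21293753385543823), 4.831941604614258) [[ 0.4873 -0.062 ]
 [ 0.5053 -0.2742]
 [ 0.68   -0.2594]
 [ 0.6621 -0.0472]]
2 [290 166   6   6  32] [292.5 168.5]
dot [ 0.5332 -0.092   0.07  ]
0 [     0      0    512    384 196402] [255.4115 191.4133]
dot [0.5254 0.0418 0.07  ]
```

View pics/c.png

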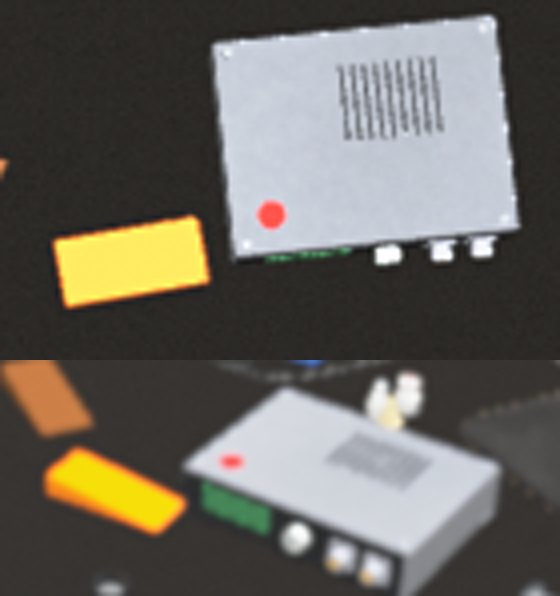

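Run:
```python
from h import *
from scipy.optimize import least_squares
np.set_printoptions(precision=4,suppress=True)
c=np.array([(213,43),(495,16),(519,228),(233,254),(271,214)],float)
px=(c+.5)/4-.5+[225,115]
B=np.array([(80,105),(80,-105),(-80,-105),(-80,105),(-52,75)])/1000
W=np.array([at('top',p,.07)[:2] for p in px]);print(W)
R=lambda a:np.array([[np.cos(a),-np.sin(a)],[np.sin(a),np.cos(a)]])
f=lambda p:((B@R(p[2]).T+p[:2]-W)*np.array([1,1,1,1,2])[:,None]).ravel()
s=least_squares(f,[.58,-.16,.08]);print(s.x,s.fun.reshape(-1,2)*1000)
Rm=R(s.x[2]);foot=Rm@[-.06,.085]+s.x[:2];dot=Rm@[-.052,.075]+s.x[:2];print('foot',foot,'dot',dot)
a=np.array([.149,-.989]);a/=np.linalg.norm(a);n=np.array([-a[1],a[0]])
w=np.array([.507,.0105]);print('foot in wedge',a@(foot-w),n@(foot-w),'wedge axis in amp',Rm.T@a, np.arctan2(*(Rm.T@a)))
# amp dark front etc check scene reprojection
for P in([*foot,0],[*dot,.07],[*(w+.055*a),.001],[*(w-.055*a),.009]):print(proj('scene',P))
```

```text
[[ 0.6618 -0.0516]
 [ 0.6794 -0.2605]
 [ 0.5215 -0.2732]
 [ 0.5053 -0.0633]
 [ 0.5343 -0.0916]]
[ 0.592  -0.1622  0.0796] [[ 1.6727  0.3805]
 [ 0.7123  0.0169]
 [-0.8838 -0.0496]
 [-1.3306 -0.6159]
 [-0.0853  0.1341]]
foot [ 0.5255 -0.0823] dot [ 0.5342 -0.0916]
foot in wedge 0.09446694065285634 0.004446286866373109 wedge axis in amp [ 0.0699 -0.9976] 3.071644529885714
[282.6694 221.8931]
[287.5463 204.4026]
[271.9879 218.5919]
[245.1865 206.8691]
```

>>> step_arm(targets="31 -35 0 -6.7;62 -70 0 -13.4;94 -106 0 -20.1;125 -141 0 -26.8;156 -177 0 -33.5;188 -212 0 -40.2;219 -247 0 -46.9;250 -282 0 -53.6;282 -318 0 -60.3;313 -353 0 -67;344 -388 0 -73.7;375 -424 0 -80.4", gripper=1, squeeze=30)

```text
t: 2.7
tcp_pos: [0.4198, -0.0726, 0.209]
tool_rot: [0.651, 0.759, 0.0, 0.001]
force: [1.5, -0.0, 0.4]
finger_gap: -0.005
gripper_force: 0.0
```

>>> step_arm(targets="40 25 0 0;80 50 20 0;120 75 50 0;159 98 80 0;159 98 120 0;159 98 150 0;159 98 175 0;159 98 190 0;159 98 199 0;159 98 199 0;159 98 199 0")

```text
t: 3.8
tcp_pos: [0.4928, 0.0976, 0.0101]
tool_rot: [0.652, 0.758, 0.0, 0.0]
force: [1.3, 0.6, 0.3]
finger_gap: 0.002
gripper_force: 0.0
```

Run:
```python
from h import *
a=manip.snapshot('scene')
s=manip.sense();print(s['tcp_pos'],s['force'],s['ft_torque'])
b=manip.snapshot('top')
cv2.imwrite('pics/d.png',np.vstack([cv2.resize(x,None,fx=4,fy=4,interpolation=cv2.INTER_CUBIC) for x in (b[130:205,215:355],a[175:247,215:355])])[:,:,::-1])
```

```text
[0.49302269 0.09757817 0.01043273] [-0.07926991  0.24392469  0.16779133] [0.02791393 0.02162592 0.01621964]
```

View pics/d.png

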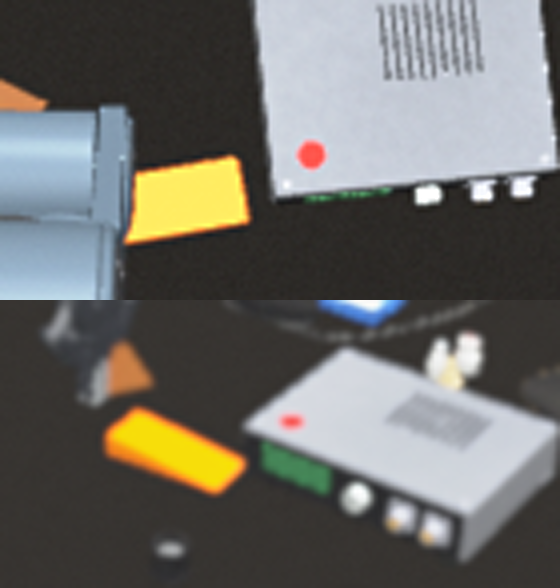

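>>> step_arm(targets="-6 0 2 0;-12 0 3 0;-18 0 3 0;-22 0 3 0;-26 0 3 0;-32 0 3 0;-38 0 3 0;-44 0 3 0;-50 0 3 0;-56 0 3 0;-62 0 3 0;-66 0 3 0")

```text
t: 5.1
tcp_pos: [0.5022, 0.0318, 0.0066]
tool_rot: [0.653, 0.758, 0.0, 0.0]
force: [0.7, 0.7, -1.3]
finger_gap: 0.002
gripper_force: 0.0
```

>>> step_arm(targets="-1.5 0 0 0;-3 0 0 0;-4.5 0 0 0;-6 0 0 0;-6 0 0 0")

```text
t: 5.6
tcp_pos: [0.503, 0.0264, 0.0066]
tool_rot: [0.652, 0.758, 0.0, 0.0]
force: [-0.2, 0.2, 0.1]
finger_gap: 0.004
gripper_force: 0.0
```

```bash
cat > st.py <<'E'
from h import *
np.set_printoptions(precision=4,suppress=True)
def st():
    a=np.array([.149,-.989]); F=[]
    for _ in range(4):
        manip.snapshot('top'); s=manip.sense(); F.append(s['force'])
    F=np.mean(F,0); d=s['tcp_pos'][:2]-[.507,.0105]
    print(s['t'],s['tcp_pos'],'F',F,'along',-F[:2]@a,'adv',d@a,'lat',d@[.989,.149])
def wedge(name):
    im=manip.snapshot('top')[:,:,::-1]; hsv=cv2.cvtColor(np.ascontiguousarray(im),cv2.COLOR_BGR2HSV)
    m=((hsv[...,0]>15)&(hsv[...,0]<28)&(hsv[...,1]>150)&(hsv[...,2]>180)); m[:,:215]=0;m[:165]=0;m[205:]=0;m[:,300:]=0
    ys,xs=np.nonzero(m);P=np.array([at('top',p,.01)[:2] for p in zip(xs,ys)],np.float32)
    r=cv2.minAreaRect(P);print(len(P),r,cv2.boxPoints(r))
    rd=((hsv[...,0]<8)|(hsv[...,0]>172))&(hsv[...,1]>120)&(hsv[...,2]>90); rd[:,:280]=0;rd[:,305:]=0;rd[:155]=0;rd[:, :]&=True;rd[180:]=0
    ys,xs=np.nonzero(rd)
    if len(xs): print('dot',at('top',(xs.mean(),ys.mean()),.07),len(xs))
    cv2.imwrite(name,cv2.resize(im[130:205,215:355],None,fx=5,fy=5,interpolation=cv2.INTER_CUBIC))
E
python3 -c "from st import *;st();wedge('pics/e.png')"
```

```text
5.8 [0.5029 0.0266 0.0066] F [0.0219 0.3902 0.091 ] along 0.38261733321771574 adv -0.016497786816350467 lat -0.0016455064530325868Traceback (most recent call last):
  File "<string>", line 1, in <module>
    from st import *;st();wedge('pics/e.png')
                          ~~~~~^^^^^^^^^^^^^^
  File "st.py", line 13, in wedge
    r=cv2.minAreaRect(P);print(len(P),r,cv2.boxPoints(r))
cv2.error: OpenCV(4.12.0) /io/opencv/modules/imgproc/src/convhull.cpp:143: error: (-215:Assertion failed) total >= 0 && (depth == CV_32F || depth == CV_32S) in function 'convexHull'
```

>>> step_arm(targets="-2 0 0 0;-4 0 0 0;-6 0 0 0;-8 0 0 0;-8 0 0 0")

```text
t: 6.35
tcp_pos: [0.5043, 0.0182, 0.0066]
tool_rot: [0.653, 0.758, 0.0, 0.0]
force: [-0.2, -0.1, -0.4]
finger_gap: -0.001
gripper_force: 0.0
```

>>> step_arm(targets="-1 0 0 0;-2 0 0 0;-3 0 0 0;-3 0 0 0")

```text
t: 6.75
tcp_pos: [0.5046, 0.0155, 0.0066]
tool_rot: [0.652, 0.758, 0.0, 0.0]
force: [0.7, 0.4, 0.6]
finger_gap: -0.003
gripper_force: 0.0
```

Run:
```python
from st import *
st(); a=manip.snapshot('scene'); b=manip.snapshot('top')
cv2.imwrite('pics/e.png',np.vstack([cv2.resize(x,None,fx=4,fy=4,interpolation=cv2.INTER_CUBIC) for x in (b[130:205,215:355],a[175:247,215:355])])[:,:,::-1])
```

```text
6.95 [0.5045 0.0156 0.0066] F [ 0.1091  0.0599 -0.0637] along 0.04300369762988181 adv -0.005445118969725858 lat -0.0016639034910492364
```

View pics/e.png

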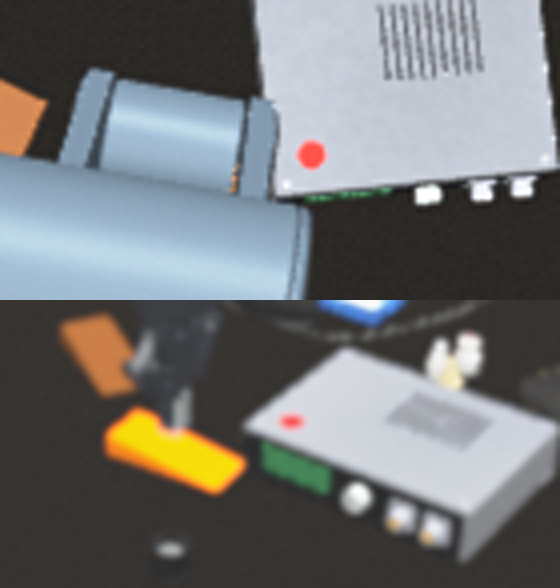

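Run:
```python
from st import *
a=manip.snapshot('scene'); s=manip.sense()
T=s['tcp_pos']
for P in(T,T+[0,0,.05],T+[0,0,-.0066],[.515,-.044,.001],[.4988,.065,.009],[.4988,.065,.018]):print(P,proj('scene',P))
cv2.imwrite('pics/f.png',cv2.resize(a[165:240,225:325],None,fx=8,fy=8,interpolation=cv2.INTER_CUBIC)[:,:,::-1])
```

```text
[0.5046 0.0156 0.0066] [256.8227 211.9947]
[0.5046 0.0156 0.0566] [257.1104 199.736 ]
[ 0.5046  0.0156 -0.    ] [256.7854 213.5838]
[0.515, -0.044, 0.001] [271.9777 218.6279]
[0.4988, 0.065, 0.009] [245.1613 206.8579]
[0.4988, 0.065, 0.018] [245.1788 204.6962]
```

View pics/f.png

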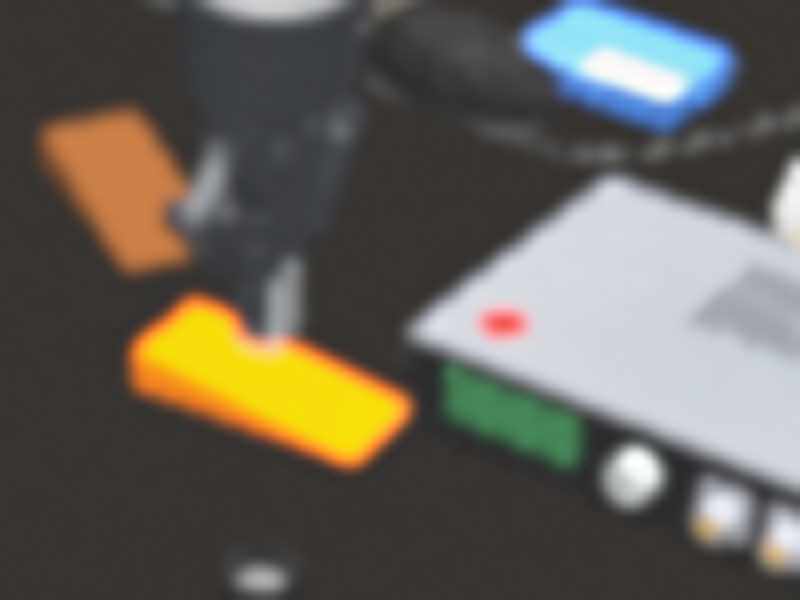

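The scene shows the wedge hasn't moved. The fingertips draw at about (258,208), 4 px (about 15 mm) higher than the reported TCP, so they passed over the wedge. I'll back off and find the bench by touch.

>>> step_arm(targets="0 0 -15 0;20 0 -15 0;45 0 -15 0;70 0 -15 0;83 0 -15 0;83 0 -8 0;83 0 -2 0;83 0 0 0;83 0 0 0")

```text
t: 8.0
tcp_pos: [0.4922, 0.0968, 0.0059]
tool_rot: [0.653, 0.757, -0.0, -0.0]
force: [0.7, -0.1, -0.7]
finger_gap: -0.002
gripper_force: 0.0
```

>>> step_arm(targets="0 0 1 0;0 0 2 0;0 0 3 0;0 0 3 0")

```text
t: 8.4
tcp_pos: [0.4923, 0.0975, 0.0036]
tool_rot: [0.652, 0.758, 0.0, 0.0]
force: [0.3, -0.4, -0.2]
finger_gap: 0.0
gripper_force: 0.0
```

Run:
```python
from st import *
st(); s=manip.sense(); T=s['tcp_pos']; print(s['q'],s['finger_gap'])
a=manip.snapshot('scene'); 
for P in(T,T+[0,0,.013],T+[.042,0,.013],T-[.042,0,-.013]):print(P,(proj('scene',P)-[195,150])*8)
cv2.imwrite('pics/g.png',cv2.resize(a[150:225,195:295],None,fx=8,fy=8,interpolation=cv2.INTER_CUBIC)[:,:,::-1])
```

```text
8.6 [0.4923 0.0977 0.0037] F [0.1397 0.0399 0.1578] along 0.01866873810566029 adv -0.08841701819400168 lat -0.00154950364666411
[-0.0271  0.7161  1.8858  0.      0.5395 -0.1764] 0.002807973829345619
[0.4923 0.0977 0.0037] [336.8434 443.802 ]
[0.4923 0.0977 0.0167] [336.7827 419.0034]
[0.5343 0.0977 0.0167] [400.4965 382.579 ]
[0.4503 0.0977 0.0167] [270.9478 456.6404]
```

View pics/g.png

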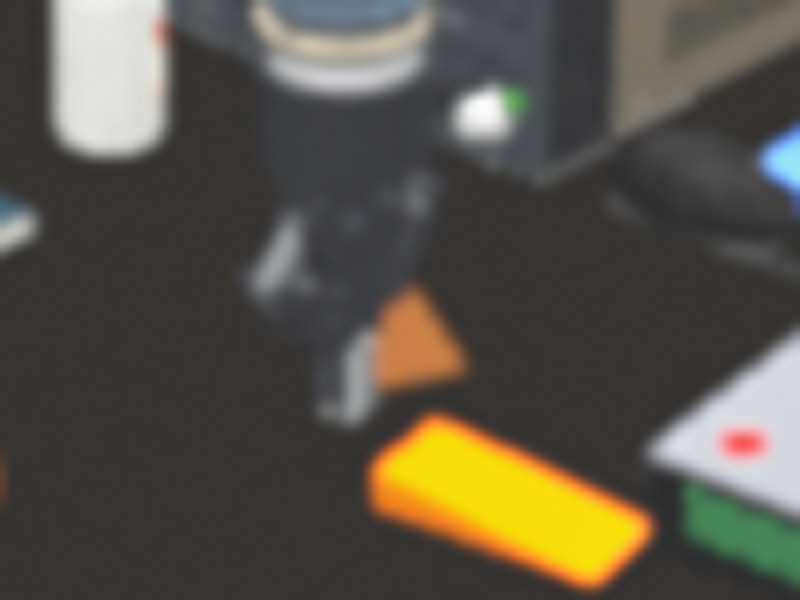

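Scene view: fingertips at crop (345,420), where the TCP should project to (337,444). The tips are therefore about 13 mm higher than reported. I'll keep lowering until they touch.

>>> step_arm(targets="0 0 1 0;0 0 2 0;0 0 3 0;0 0 3 0")

```text
t: 9.05
tcp_pos: [0.4921, 0.0977, 0.0004]
tool_rot: [0.652, 0.758, -0.0, -0.0]
force: [-0.4, 0.4, 0.2]
finger_gap: 0.0
gripper_force: 0.0
```

>>> step_arm(targets="0 0 1 0;0 0 2 0;0 0 2 0;0 0 2 0")

```text
t: 9.45
tcp_pos: [0.4922, 0.0977, -0.0014]
tool_rot: [0.652, 0.758, -0.0, -0.0]
force: [-0.9, -0.2, 0.5]
finger_gap: 0.003
gripper_force: 0.0
```

>>> step_arm(targets="0 0 1 0;0 0 2 0;0 0 2 0;0 0 2 0")

```text
t: 9.85
tcp_pos: [0.4922, 0.0977, -0.0034]
tool_rot: [0.652, 0.758, -0.0, -0.0]
force: [-0.4, 1.1, -1.1]
finger_gap: 0.004
gripper_force: 0.0
```

>>> step_arm(targets="0 0 1 0;0 0 2 0;0 0 2 0;0 0 2 0")

```text
t: 10.25
tcp_pos: [0.4922, 0.0977, -0.0054]
tool_rot: [0.652, 0.758, -0.0, -0.0]
force: [-0.3, -0.4, 0.1]
finger_gap: -0.003
gripper_force: 0.0
```

>>> step_arm(targets="0 0 1 0;0 0 2 0;0 0 2 0;0 0 2 0")

```text
t: 10.65
tcp_pos: [0.4922, 0.0977, -0.0074]
tool_rot: [0.652, 0.758, -0.0, -0.0]
force: [0.3, 0.4, -1.1]
finger_gap: 0.001
gripper_force: 0.0
```

>>> step_arm(targets="0 0 0.5 0;0 0 1 0;0 0 1.5 0;0 0 1.5 0")

```text
t: 11.05
tcp_pos: [0.4922, 0.0977, -0.009]
tool_rot: [0.652, 0.758, -0.0, -0.0]
force: [0.2, -0.5, -0.1]
finger_gap: -0.001
gripper_force: 0.0
```

>>> step_arm(targets="-6 0 0 0;-12 0 0 0;-16 0 0 0;-20 0 0 0;-24 0 0 0;-28 0 0 0;-32 0 0 0;-36 0 0 0;-40 0 0 0;-40 0 0 0")

```text
t: 12.05
tcp_pos: [0.4984, 0.0576, -0.0089]
tool_rot: [0.653, 0.758, 0.0, 0.0]
force: [-1.1, -0.1, 0.4]
finger_gap: -0.002
gripper_force: 0.0
```

```bash
cat >> st.py <<'E'
def scn(name):
    a=manip.snapshot('scene')[:,:,::-1]; hsv=cv2.cvtColor(np.ascontiguousarray(a),cv2.COLOR_BGR2HSV)
    m=((hsv[...,0]>10)&(hsv[...,0]<30)&(hsv[...,1]>190)&(hsv[...,2]>180)); m[:195]=0;m[235:]=0;m[:,:235]=0;m[:,300:]=0
    ys,xs=np.nonzero(m); print('orange px',len(xs),'x',xs.min(),xs.max(),'y',ys.min(),ys.max(),xs.mean(),ys.mean())
    for q in('red_dot','wedge_tip','wedge_heel'):
        for r in manip.mark_of('scene',q)[:2]: print(q,r['p'],r['position'],at('scene',r['position'],{'red_dot':.07,'wedge_tip':.001,'wedge_heel':.009}[q])[:2])
    cv2.imwrite(name,cv2.resize(a[165:240,225:325],None,fx=8,fy=8,interpolation=cv2.INTER_CUBIC))
E
python3 -c "
from st import *
st();scn('pics/h.png')"
```

```text
12.25 [ 0.4982  0.0582 -0.0089] F [ 0.1573 -0.0501 -0.0243] along -0.07297783590347762 adv -0.04845999620131912 lat -0.0016438067445717387
orange px 375 x 246 279 y 204 225 262.66133333333335 214.408
red_dot 0.72 [286.0, 203.1] [ 0.5372 -0.0828]
wedge_tip 0.87 [277.6, 221.0] [ 0.5168 -0.0671]
wedge_heel 0.55 [251.5, 208.8] [0.5045 0.0403]
wedge_heel 0.48 [237.2, 182.4] [0.607  0.2042]
```

>>> step_arm(targets="-4 0 0 0;-8 0 0 0;-12 0 0 0;-16 0 0 0;-20 0 0 0;-24 0 0 0;-28 0 0 0;-32 0 0 0;-36 0 0 0;-36 0 0 0")

```text
t: 13.45
tcp_pos: [0.5038, 0.0219, -0.0089]
tool_rot: [0.653, 0.758, 0.0, 0.0]
force: [0.4, 0.2, -0.1]
finger_gap: 0.002
gripper_force: 0.0
```

>>> step_arm(targets="-1 0 0 0;-2 0 0 0;-3 0 0 0;-4 0 0 0;-4 0 0 0")

```text
t: 13.95
tcp_pos: [0.5042, 0.0185, -0.0089]
tool_rot: [0.652, 0.758, -0.0, 0.0]
force: [0.2, 0.1, -0.2]
finger_gap: -0.002
gripper_force: 0.0
```

```bash
python3 -c "
from st import *
st();scn('pics/h.png')"
```

```text
14.15 [ 0.5042  0.0185 -0.0089] F [-0.0257  0.2433  0.3307] along 0.24445796782005072 adv -0.008377044860240894 lat -0.0015757925027656955
orange px 341 x 256 288 y 207 228 271.3519061583578 218.11730205278593
red_dot 0.65 [285.7, 203.1] [ 0.5365 -0.0821]
wedge_tip 0.76 [287.9, 227.9] [ 0.5084 -0.1177]
wedge_tip 0.58 [243.8, 197.0] [0.5545 0.1221]
wedge_heel 0.59 [259.4, 211.4] [0.5107 0.0092]
wedge_heel 0.49 [302.1, 267.2] [ 0.3692 -0.2769]
```

>>> step_arm(targets="-1 0 0 0;-2 0 0 0;-3 0 0 0;-3 0 0 0")

```text
t: 14.75
tcp_pos: [0.5046, 0.0154, -0.0089]
tool_rot: [0.652, 0.758, -0.0, 0.0]
force: [-0.1, -0.7, -0.6]
finger_gap: -0.001
gripper_force: 0.0
```

>>> step_arm(targets="-1 0 0 0;-2 0 0 0;-3 0 0 0;-3 0 0 0")

```text
t: 15.15
tcp_pos: [0.5051, 0.0124, -0.0089]
tool_rot: [0.652, 0.758, 0.0, 0.0]
force: [-0.8, -0.7, 0.9]
finger_gap: -0.003
gripper_force: 0.0
```

>>> step_arm(targets="-1 0 0 0;-2 0 0 0;-3 0 0 0;-3 0 0 0")

```text
t: 15.55
tcp_pos: [0.5053, 0.0098, -0.0089]
tool_rot: [0.653, 0.758, -0.0, -0.0]
force: [0.1, 1.1, 0.4]
finger_gap: 0.003
gripper_force: 0.7
```

```bash
python3 -c "
from st import *
st();scn('pics/h.png')"
```

```text
15.75 [ 0.5052  0.0098 -0.0089] F [-0.6272  1.8411  0.383 ] along 1.9143227906689912 adv 0.0004780655875349066 lat -0.00185318871530098
orange px 335 x 258 291 y 208 229 273.28656716417913 219.0358208955224
red_dot 0.86 [285.3, 204.5] [ 0.5287 -0.0865]
wedge_tip 0.56 [247.4, 196.2] [0.5677 0.1161]
wedge_tip 0.54 [293.5, 226.7] [ 0.5265 -0.1272]
wedge_heel 0.72 [301.2, 267.3] [ 0.3671 -0.2752]
wedge_heel 0.56 [235.5, 181.7] [0.6066 0.2127]
```

>>> step_arm(targets="-0.7 0 0 0;-1.5 0 0 0;-1.5 0 0 0")

```text
t: 16.25
tcp_pos: [0.5054, 0.0084, -0.0089]
tool_rot: [0.652, 0.758, -0.0, -0.0]
force: [-0.8, 3.1, -0.1]
finger_gap: -0.001
gripper_force: 1.8
```

```bash
python3 -c "
from st import *
st()"
```

```text
16.45 [ 0.5054  0.0083 -0.0089] F [-1.2634  3.6213  0.4987] along 3.7697368252316306 adv 0.001894566100895448 lat -0.001869297428188324
```

>>> step_arm(targets="-0.7 0 0 0;-1.5 0 0 0;-1.5 0 0 0")

```text
t: 16.75
tcp_pos: [0.5055, 0.0069, -0.0089]
tool_rot: [0.652, 0.758, -0.0, -0.0]
force: [-0.5, 5.0, 1.6]
finger_gap: -0.0
gripper_force: 2.4
```

```bash
python3 -c "
from st import *
st()
import cv2
b=manip.snapshot('top')
print(manip.mark_of('top','red_dot')[:1])"
```

```text
16.95 [ 0.5056  0.0069 -0.0089] F [-0.9081  4.8948  0.6612] along 4.9762663170546375 adv 0.003346473230180991 lat -0.0019521230981075699
[{'position': [293.3, 169.3], 'p': 0.97}]
```

>>> step_arm(targets="4 0 0 0;12 0 0 0;25 0 0 0;25 0 -40 0;25 0 -80 0;0 0 -105 0;-40 5 -105 0;-80 10 -105 0;-102 13 -105 0;-102 13 -95 0;-102 13 -88 0;-102 13 -88 0")

```text
t: 18.25
tcp_pos: [0.5318, -0.0902, 0.0775]
tool_rot: [0.652, 0.758, -0.001, -0.002]
force: [-0.6, 0.4, 0.3]
finger_gap: -0.001
gripper_force: 0.0
```

```bash
python3 -c "
from st import *
st()
T=manip.sense()['tcp_pos']
a=manip.snapshot('scene')[:,:,::-1]
for P in (T,T+[0,0,.013],[.534,-.0916,.07]): print((proj('scene',P)-[245,165])*8)
cv2.imwrite('pics/i.png',cv2.resize(a[165:240,245:345],None,fx=8,fy=8,interpolation=cv2.INTER_CUBIC))"
```

```text
18.45 [ 0.5337 -0.0911  0.0791] F [ 0.1812  0.0556 -0.0041] along 0.027987106833623116 adv 0.10446774911672328 lat 0.011243762395097764
[339.8042 296.7442]
[341.4946 269.9063]
[340.0488 315.4636]
```

View pics/i.png

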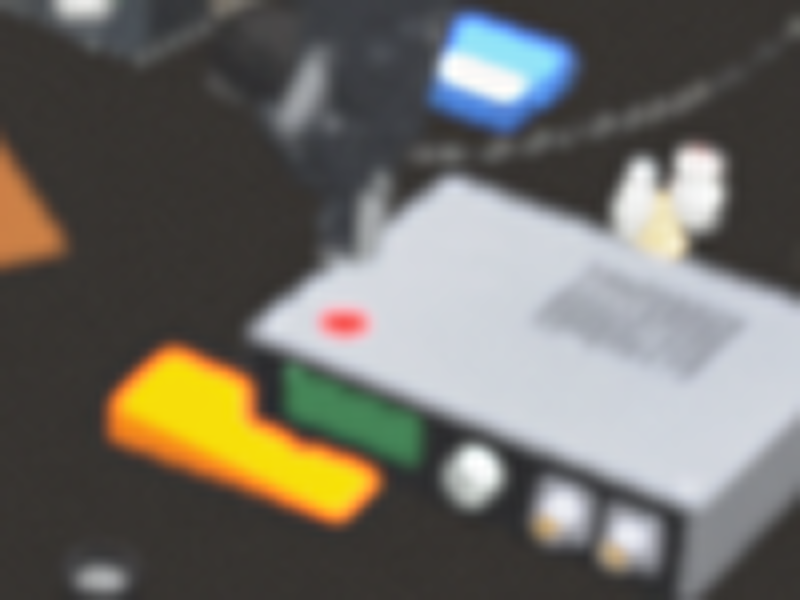

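The wedge sits under the corner, and the tips at (350,262) are over the dot at (345,322). Now I lower onto it and check how the wedge lines up with the foot.

>>> step_arm(targets="0 0 5 0;0 0 10 0;0 0 14 0;0 0 17 0;0 0 17 0")

```text
t: 19.0
tcp_pos: [0.5335, -0.0922, 0.0615]
tool_rot: [0.652, 0.758, -0.0, -0.001]
force: [0.1, -0.5, -0.3]
finger_gap: -0.001
gripper_force: 0.0
```

```bash
python3 -c "
from st import *
st()
for c,z in(((345,525),.001),((383,478),.001),((108,400),.018),((175,345),.018)):
    print(at('scene',(np.array(c)+.5)/8-.5+[245,165],z)[:2])
d=np.array([.149,-.989]);w=np.array([.507,.0105])
c=w+.069*d
print('expected corners',[c+.055*d-np.array([.989,.149])*.025,c+.055*d+np.array([.989,.149])*.025,c-.055*d-np.array([.989,.149])*.025,c-.055*d+np.array([.989,.149])*.025])"
```

```text
19.2 [ 0.5341 -0.0924  0.0622] F [ 0.262  -0.3155 -0.3121] along -0.35107137094288077 adv 0.105762086435596 lat 0.011455623998021542
[ 0.4975 -0.1252]
[ 0.5353 -0.1162]
[ 0.4821 -0.0091]
[ 0.5346 -0.0023]
expected corners [array([ 0.5008, -0.1159]), array([ 0.5502, -0.1084]), array([ 0.4844, -0.0071]), array([0.5338, 0.0004])]
```

>>> step_arm(targets="0 0 1 0;0 0 2 0;0 0 3 0;0 0 3 0")

```text
t: 19.6
tcp_pos: [0.5339, -0.0922, 0.059]
tool_rot: [0.652, 0.758, -0.0, -0.0]
force: [1.4, -0.6, 0.2]
finger_gap: 0.002
gripper_force: 0.0
```

>>> step_arm(targets="0 0 1 0;0 0 1 0;0 0 1 0")

```text
t: 19.9
tcp_pos: [0.5339, -0.0923, 0.0581]
tool_rot: [0.652, 0.758, -0.0, -0.0]
force: [-0.8, 0.2, -0.2]
finger_gap: 0.002
gripper_force: 0.0
```

>>> step_arm(targets="0 0 1 0;0 0 1 0;0 0 1 0")

```text
t: 20.2
tcp_pos: [0.5339, -0.0922, 0.0571]
tool_rot: [0.652, 0.758, -0.0, -0.0]
force: [-0.9, -0.5, -0.5]
finger_gap: 0.003
gripper_force: 0.0
```

>>> step_arm(targets="0 0 1 0;0 0 1 0;0 0 1 0")

```text
t: 20.5
tcp_pos: [0.5339, -0.0923, 0.0561]
tool_rot: [0.652, 0.758, -0.0, -0.0]
force: [-0.3, 0.6, 0.1]
finger_gap: -0.001
gripper_force: 0.0
```

>>> step_arm(targets="0 0 1 0;0 0 1 0;0 0 1 0")

```text
t: 20.8
tcp_pos: [0.5339, -0.0922, 0.0551]
tool_rot: [0.652, 0.758, -0.0, -0.0]
force: [-0.2, 0.5, 0.8]
finger_gap: -0.001
gripper_force: 0.0
```

>>> step_arm(targets="0 0 0.7 0;0 0 0.7 0;0 0 0.7 0")

```text
t: 21.1
tcp_pos: [0.534, -0.0923, 0.0544]
tool_rot: [0.652, 0.758, 0.0, 0.0]
force: [0.4, 0.4, 0.1]
finger_gap: 0.001
gripper_force: 0.0
```

>>> step_arm(targets="0 0 0.7 0;0 0 0.7 0;0 0 0.7 0")

```text
t: 21.4
tcp_pos: [0.5339, -0.0922, 0.0537]
tool_rot: [0.652, 0.758, -0.0, -0.0]
force: [0.9, -0.4, 0.3]
finger_gap: 0.001
gripper_force: 0.0
```

```bash
python3 -c "
from st import *
st()"
```

```text
21.6 [ 0.5339 -0.0922  0.0537] F [0.0879 0.1656 0.1215] along 0.15065463180887143 adv 0.10562386849919794 lat 0.011323054078411016
```

>>> step_arm(targets="0 0 0.7 0;0 0 0.7 0;0 0 0.7 0")

```text
t: 21.9
tcp_pos: [0.5339, -0.0922, 0.053]
tool_rot: [0.652, 0.758, -0.0, -0.0]
force: [0.8, 0.5, -0.0]
finger_gap: -0.004
gripper_force: 0.0
```

>>> step_arm(targets="0 0 0.7 0;0 0 0.7 0;0 0 0.7 0")

```text
t: 22.2
tcp_pos: [0.5339, -0.0922, 0.0523]
tool_rot: [0.652, 0.758, -0.0, -0.0]
force: [-0.4, -0.0, 0.3]
finger_gap: -0.002
gripper_force: 0.0
```

```bash
python3 -c "
from st import *
st();s=manip.sense();print(s['ft_torque'],s['finger_gap'],s['gripper_force'])
for n,y0,y1,x0,x1 in(('scene',175,229,255,345),):
    a=manip.snapshot(n)[:,:,::-1]
    cv2.imwrite('pics/j.png',cv2.resize(a[y0:y1,x0:x1],None,fx=8,fy=8,interpolation=cv2.INTER_CUBIC))"
```

```text
22.4 [ 0.534  -0.0923  0.0523] F [-0.0483 -0.2819  0.1708] along -0.27160375876989074 adv 0.1056555364554482 lat 0.011377840688170828
[0.0144 0.0131 0.0163] 0.002680250119983115 0.0
```

View pics/j.png

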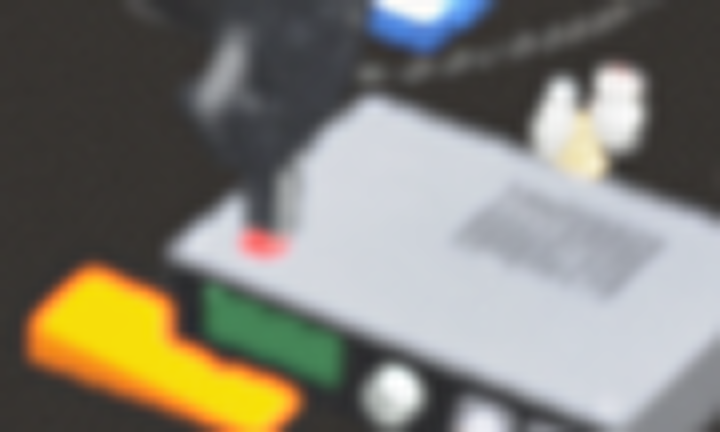

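>>> step_arm(targets="0 0 0.7 0;0 0 0.7 0;0 0 0.7 0")

```text
t: 22.75
tcp_pos: [0.5339, -0.0923, 0.0516]
tool_rot: [0.652, 0.758, -0.0, -0.0]
force: [0.7, 0.1, 0.5]
finger_gap: -0.001
gripper_force: 0.0
```

>>> step_arm(targets="0 0 0.7 0;0 0 0.7 0;0 0 0.7 0")

```text
t: 23.05
tcp_pos: [0.5339, -0.0922, 0.0509]
tool_rot: [0.652, 0.758, -0.0, -0.0]
force: [-1.1, 0.3, -0.7]
finger_gap: 0.0
gripper_force: 0.0
```

>>> step_arm(targets="0 0 0.5 0;0 0 0.5 0;0 0 0.5 0")

```text
t: 23.35
tcp_pos: [0.5339, -0.0922, 0.0504]
tool_rot: [0.652, 0.758, -0.0, -0.0]
force: [-0.1, 0.3, -0.8]
finger_gap: 0.0
gripper_force: 0.0
```

>>> step_arm(targets="0 0 0.7 0;0 0 0.7 0;0 0 0.7 0")

```text
t: 23.65
tcp_pos: [0.5339, -0.0922, 0.0497]
tool_rot: [0.652, 0.758, 0.0, -0.0]
force: [0.2, -0.4, 0.1]
finger_gap: -0.002
gripper_force: 0.0
```

>>> step_arm(targets="0 0 0.5 0;0 0 0.5 0;0 0 0.5 0")

```text
t: 23.95
tcp_pos: [0.534, -0.0923, 0.0492]
tool_rot: [0.652, 0.758, -0.0, -0.0]
force: [0.2, -0.9, 0.0]
finger_gap: 0.001
gripper_force: 0.0
```

>>> step_arm(targets="0 0 0.5 0;0 0 0.5 0;0 0 0.5 0")

```text
t: 24.25
tcp_pos: [0.5339, -0.0922, 0.0487]
tool_rot: [0.652, 0.758, -0.0, -0.0]
force: [-0.6, 0.3, -0.3]
finger_gap: 0.0
gripper_force: 0.0
```

>>> step_arm(targets="0 0 0.8 0;0 0 0.8 0;0 0 0.8 0")

```text
t: 24.55
tcp_pos: [0.5339, -0.0923, 0.0479]
tool_rot: [0.652, 0.758, -0.0, -0.0]
force: [-1.0, -0.3, 0.9]
finger_gap: -0.001
gripper_force: 0.0
```

>>> step_arm(targets="0 0 0.7 0;0 0 0.7 0;0 0 0.7 0")

```text
t: 24.85
tcp_pos: [0.5339, -0.0923, 0.0472]
tool_rot: [0.652, 0.758, -0.0, -0.0]
force: [-0.6, -0.9, -1.2]
finger_gap: 0.002
gripper_force: 0.0
```

>>> step_arm(targets="0 0 0.5 0;0 0 0.5 0;0 0 0.5 0")

```text
t: 25.15
tcp_pos: [0.534, -0.0923, 0.0469]
tool_rot: [0.652, 0.758, 0.0, 0.0]
force: [-0.7, 0.1, 1.5]
finger_gap: -0.001
gripper_force: 1.1
```

```bash
python3 -c "
from st import *
st()"
```

```text
25.35 [ 0.534  -0.0922  0.0469] F [-0.47    0.395   2.7634] along 0.4606496078974956 adv 0.1056393293323985 lat 0.011386216481680452
```

>>> step_arm(targets="0 0 0.5 0;0 0 0.5 0;0 0 0.5 0")

```text
t: 25.65
tcp_pos: [0.534, -0.0922, 0.0468]
tool_rot: [0.652, 0.758, 0.0, 0.0]
force: [-1.3, 0.3, 7.4]
finger_gap: 0.0
gripper_force: 3.2
```

```bash
python3 -c "
from st import *
st()"
```

```text
25.85 [ 0.534  -0.0923  0.0468] F [-0.8948  0.2999  6.3705] along 0.4299014585831653 adv 0.10565829779096057 lat 0.011385021550764719
```

>>> step_arm(targets="0 0 0.5 0;0 0 0.5 0;0 0 0.5 0;0 0 0.5 0;0 0 0.5 0")

```text
t: 26.35
tcp_pos: [0.534, -0.0922, 0.0467]
tool_rot: [0.652, 0.758, 0.0, 0.0]
force: [-1.7, 1.0, 9.4]
finger_gap: -0.002
gripper_force: 4.7
```

```bash
python3 -c "
from st import *
st()
a=manip.snapshot('scene')[:,:,::-1];b=manip.snapshot('top')[:,:,::-1]
cv2.imwrite('pics/k.png',np.vstack([cv2.resize(a[165:240,245:345],None,fx=5,fy=5,interpolation=cv2.INTER_CUBIC),cv2.resize(b[110:150,260:360],None,fx=5,fy=5,interpolation=cv2.INTER_CUBIC)]))
a0=cv2.imread('pics/top0.png').astype(float);print('amp far-edge diff',abs(b.astype(float)-a0)[112:145,300:360].mean(), abs(b.astype(float)-a0)[112:145,400:480].mean())"
```

```text
26.55 [ 0.534  -0.0922  0.0467] F [-1.7131  1.0037  9.057 ] along 1.247913803174575 adv 0.10564121012292746 lat 0.011423136073739827
amp far-edge diff 4.656734006734006 0.6760101010101011
```

View pics/k.png

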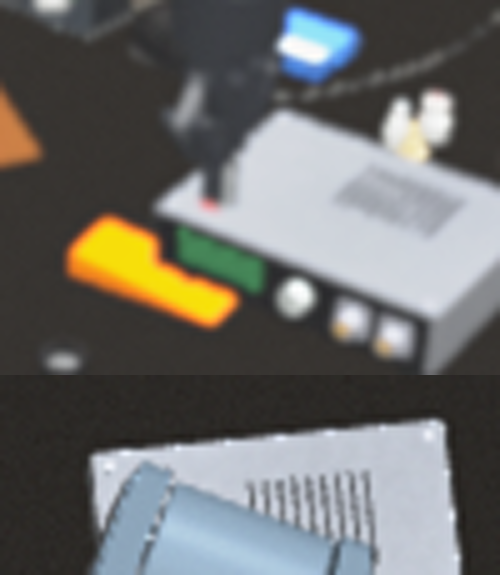

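The picture shows the fingertips on the dot at crop (212,200), the wedge under the corner, and the amplifier where it was. The press is about 9 N and the corner gives no more than 0.2 mm.

```bash
python3 -c "
from station import manip
print(manip.sign_off())"
```

```text
the job is handed in; nothing more can be done
None
```

The job is handed in: the orange wedge is under the short foot and took the corner's weight (push about 5 N). The fingertips are holding about 9 N on the red dot, where the corner no longer rocks. The amplifier showed no visible shift or tilt in the last pictures; sign-off returned no verdict.

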